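Seal check of the blue-capped vial in its toggle-clamp nest

ROBOT

A 6-joint arm with a two-finger parallel gripper is mounted at the origin on the work surface. World frame = base frame: x ahead of the robot, y to its left, z up, the work surface at z = 0. Lengths are in mm, angles in rad, forces in N, time in s.
With the tool pointing down it reaches from about 325 to 875 mm from the base axis. Payload 4.4 kg.
Tool frame: the origin (TCP) lies on the centre line of the jaws, within the pads' length; the fingertips stand ahead of it and the grasp point (between the pads) lies 6 mm ahead of it (ctrl.tcp_to_tips is the z of the fingertips in the tool frame, in mm); z points along the fingers, y is the direction in which the jaws open and shut (so a half turn about z gives the same grasp; the last joint's range is limited). The gripper opens to 85 mm and grips with 20 to 120 N. Pads are 22 mm wide; open, the fingers measure 114 mm over their backs; the gripper's body (76 mm by 85 mm) begins 54 mm behind the grasp point. The pads swing forward as they close: fully open they stand 13 mm farther back than shut.
Start: joints at [-1.407, 0.207, 1.542, -0, 1.393, -0.15], TCP at [177.476, -546.928, 256.282] pointing down, gripper open.
Joint ranges: [-2.73, 2.73], [-0.86, 2.22], [0.23, 2.46], [-1.11, 4.25], [0.08, 2.63], [-2.82, 2.82]. Speed limits (rad/s): [2.79, 2.79, 3.14, 3.14, 3.14, 3.14].

INTERFACE

Orientations are given as a 3x3 rotation matrix whose columns are the frame's x, y, z axes.
In Python, from plant import ctrl, sensors, optics gives the robot as it stands. Calls block until the motion is done:
- ctrl.move_ptp(position, orientation): joint-space move of the TCP to a pose.
- ctrl.move_l(position, rot=None, vel=150, threshold=None): straight line of the TCP; rot=None keeps the orientation; vel is the mean speed in mm/s. With threshold (N) it stops when the force on the tool has changed by that much, and returns True; else False.
- ctrl.set_joints(angles): joint-space move.
- ctrl.gripper_to(opening, force=None): finger opening in mm; force is the grip in N (None keeps the last); returns when the fingers have stopped.
- ctrl.hold(seconds).
- ctrl.solve_ik(position, orientation): joint angles nearest the present ones, or None.
- sensors.read_state(): the state.
- optics.grab_frame(name): name is "scene" or "top" or "wrist"; returns (picture, depth): 384x512x3 uint8, red, green, blue; 384x512 float32, mm along the optical axis (not along the pixel's ray), 0 where there is no reading.
- optics.camera_params(name): a dict with "mtx" (3x3 intrinsics, pixels), "R" (3x3) and "t" (3): a world point X has camera coordinates R X + t; the wrist camera has in their place "T_tool_cam" (4x4, takes a point from camera to tool coordinates, whose origin is the TCP and whose axes are the flange's). Camera axes: x right, y down, z forward; pixel columns grow to the right and rows downward; lengths in mm; the calibration is good to about 2 mm. The wrist camera is an equidistant fisheye: a pixel r from the principal point sees the ray r / f radians off the axis. A picture is of the moment at which its call begins: read the wrist's pose just before it. camera_params takes no time and is no camera call.
A pose or a line that the arm cannot do raises ctrl.MotionError and nothing moves.
- ctrl.finish_job(): hands the job in, once; it reports no verdict.
The state is a dict: "t": time; "q": joint angles; "qvel": joint speeds; "tau": joint torques, N m; "eef_pos": TCP position; "eef_rot": TCP orientation; "force": force on the tool from outside, world axes, zero at the start; "wrist_torque": the same for the moment, N m; "grip_width": finger opening in mm.
Only numpy, scipy, OpenCV 4.12 (cv2) and the standard library are available. Lean on these libraries where they do the work, as an engineer would, in place of code of your own. Each camera call takes 0.05 s, during which the arm holds its last target.

TASK

Two seal-check nests stand on the bench, each holding a vial under an open toggle clamp. Swing the clamp of the blue-capped vial over centre so that its pad presses on the cap, take the gripper off it and leave it pressed for at least one full second, then swing the clamp back until it rests fully open and let go. The vial stays upright in its nest, and the clamp of the green-capped vial stays open.

Things in the scene. Friction and masses are not known exactly. Their poses are not given: they have to be found in the camera images.
- clamp_blue (a joint): Hinge angle (rad) of the blue-capped vial's toggle clamp: a steel arm, 16 wide, 12 mm thick. 0: arm level, pointing to the robot, black pad pressing on the cap. Grows as the arm rises; 2.0: leaning back away from the robot on its stop (start, open). Over-centre spring, balance near 1.2: past it the arm snaps to that end and stays. 3 to 5 N at the bar moves it. With no vial it would sink to -0.15.
- clamp_blue_bar (a point): Middle of the red round bar across the arm's end: 16 mm diameter, 120 long; the arm joins it here, each half is free to grip from above 35 mm from here. Axes: y along the bar, level, parallel to the hinge; x along the arm to the hinge axis, 150 mm away, 115 mm above the bench. At angle 0 x is level, away from the robot (within 0.3 rad of +x), bar 115 mm above the bench; fully open 251 mm.
- vial_blue: Amber vial, blue cap, 43 mm diameter, 75 tall, loose and upright in the white collar (64 mm diameter, 34 high) of its 190 x 100 x 12 mm nest base; cap top 87 mm above the bench. Origin: centre of its underside; z up. The hinge lies 65 mm beyond it (seen from the robot), between dark cheeks 36 mm wide over both, 137 high; the pad is 65 mm along the arm from the hinge.
- clamp_green (a joint): Hinge angle (rad) of the other, identical clamp, over the green-capped amber vial, 0.3 to 0.42 m to the side. Same meaning; starts open at about 2.0 and is to be left alone.

How it is judged:
By the outcome, as a careful person would: the job done as asked, in the order asked, and still so for the second after the job is handed in, with the robot touching nothing.
It also fails if it takes over 48 s, if anything falls off the work surface, if the arm or the gripper's body presses on something with over 40 N, if the wrist force passes 120 N, or if a joint passes its speed limit or range.

## Working session

There is one attempt and no reset: what is moved stays moved. The work goes in short steps, each a Python script; the robot and the scene stay as the last script left them, time stands still between calls to the robot, and variables do not carry over. Pictures are saved under pics/ and viewed, and the job is handed in when it is done.

```bash
ls; mkdir -p pics
python3 - <<'E'
from plant import ctrl,sensors,optics
import cv2,numpy as np
s=sensors.read_state();print(s['t'],s['eef_rot'],s['grip_width'],ctrl.tcp_to_tips)
for n in("scene","top"):
    p,d=optics.grab_frame(n);cv2.imwrite(f"pics/{n}0.png",p[:,:,::-1]);np.savez(f"pics/{n}0.npz",p=p,d=d);print(n,optics.camera_params(n))
E
```

```text
pics
0.0 [[ 9.51168696e-01  3.08671269e-01 -4.00292590e-04]
 [ 3.08671356e-01 -9.51165998e-01  2.28870297e-03]
 [ 3.25712149e-04 -2.30050147e-03 -9.99997301e-01]] 85.283919814949 25.0
scene {'mtx': array([[476.35700295,   0.        , 255.86470298],
       [  0.        , 476.35700295, 192.59584274],
       [  0.        ,   0.        ,   1.        ]]), 'R': array([[-0.31272373,  0.94983709, -0.00365628],
       [ 0.70862414,  0.2307402 , -0.66679142],
       [-0.63249957, -0.21111242, -0.74523543]]), 't': array([ 172.62446003, -275.14557224, 1283.39163185])}
top {'mtx': array([[368.5177184 ,   0.        , 258.6497787 ],
       [  0.        , 368.5177184 , 192.67644184],
       [  0.        ,   0.        ,   1.        ]]), 'R': array([[-0.0155582 , -0.99981782,  0.01105729],
       [-0.99136384,  0.0139846 , -0.13039233],
       [ 0.13021394, -0.01299046, -0.99140082]]), 't': array([-20.72112088, 521.35278142, 781.69147182])}
```

View pics/scene0.png

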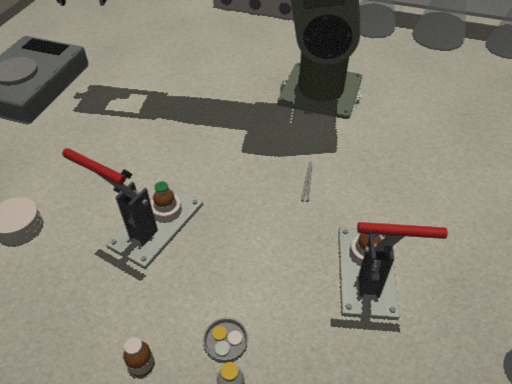

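View pics/top0.png

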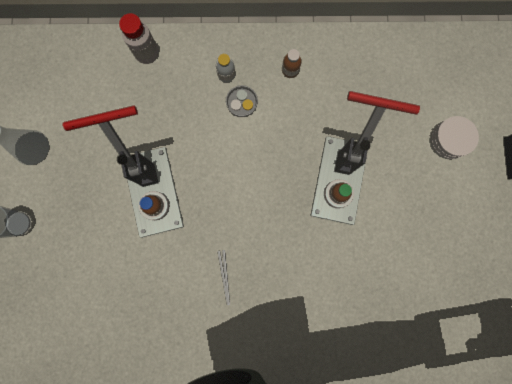

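The top view shows the blue-capped vial at about (150,203), with its open bar from (66,125) to (136,110). The green one is on the right at about (343,190).

```bash
python3 - <<'E'
import cv2,numpy as np
p=np.load("pics/top0.npz")['p'][:,:,::-1]
cv2.imwrite("pics/topc.png",cv2.resize(p[90:245,50:210],None,fx=3.7,fy=3.7,interpolation=cv2.INTER_CUBIC))
p=np.load("pics/scene0.npz")['p'][:,:,::-1]
cv2.imwrite("pics/scenec.png",cv2.resize(p[205:335,320:460],None,fx=4.2,fy=4.2,interpolation=cv2.INTER_CUBIC))
E
cat > h.py <<'E'
import numpy as np,cv2
from plant import ctrl,sensors,optics
def pts(name,p,d,mask):
    c=optics.camera_params(name);v,u=np.nonzero(mask&(d>0));z=d[v,u]
    X=np.linalg.inv(c['mtx'])@np.vstack([u*z,v*z,z]);return (c['R'].T@(X-c['t'][:,None])).T
def ray(name,u,v,h):
    c=optics.camera_params(name);r=c['R'].T@(np.linalg.inv(c['mtx'])@[u,v,1]);o=-c['R'].T@c['t'];return o+r*(h-o[2])/r[2]
E
python3 - <<'E'
from h import *
for n in("top","scene"):
    f=np.load(f"pics/{n}0.npz");p=f['p'].astype(int);d=f['d']
    h=cv2.cvtColor(f['p'],cv2.COLOR_RGB2HSV)
    m=((h[...,0]<6)|(h[...,0]>174))&(h[...,1]>170)&(h[...,2]>70)
    W=np.zeros_like(m); 
    if n=="top":W[95:135,50:150]=1
    else: W[215:245,350:455]=1
    P=pts(n,f['p'],d,m&W);c=np.median(P,0);print(n,"bar",len(P),c)
    P=P[np.linalg.norm(P-c,axis=1)<70]
    u,s,vt=np.linalg.svd(P-P.mean(0));print(vt[0],P.mean(0),P.min(0),P.max(0));t=(P-P.mean(0))@vt[0];print(t.min(),t.max())
    b=(h[...,0]>100)&(h[...,0]<130)&(h[...,1]>120)
    W[:]=0
    if n=="top":W[190:220,130:170]=1
    P=pts(n,f['p'],d,b&W)
    if len(P):
        print("cap",len(P),np.median(P,0)); P=P[abs(P[:,2]-87)<8];print((P.min(0)+P.max(0))/2,P.min(0),P.max(0))
for u,v in((66,125),(136,110)):print(ray("top",u,v,251))
E
```

```text
top bar 596 [618.24723541 233.25487127 259.43264955]
[-0.22919626  0.97337923  0.00139612] [618.29588154 233.11517376 258.97844502] [601.02195262 174.70470558 252.43177968] [637.66371216 291.9647682  263.60431009]
-59.4990682389545 59.01406468168662
cap 113 [495.82708922 203.92914464  88.46371727]
[496.75825108 204.42960113  88.54042913] [485.14016629 193.29655204  84.92508607] [508.37633587 215.56265022  92.15577219]
scene bar 813 [624.61526307 234.2865136  256.99499766]
[-2.29756953e-01  9.73247833e-01 -6.31364107e-04] [624.55839876 234.45004303 256.33311292] [604.87075561 176.45055792 248.34818801] [641.34884575 291.54906962 260.9305663 ]
-59.75235473471438 58.722001501721714
[609.69663916 290.70800925 251.        ]
[634.12107287 176.28246033 251.        ]
```

View pics/topc.png

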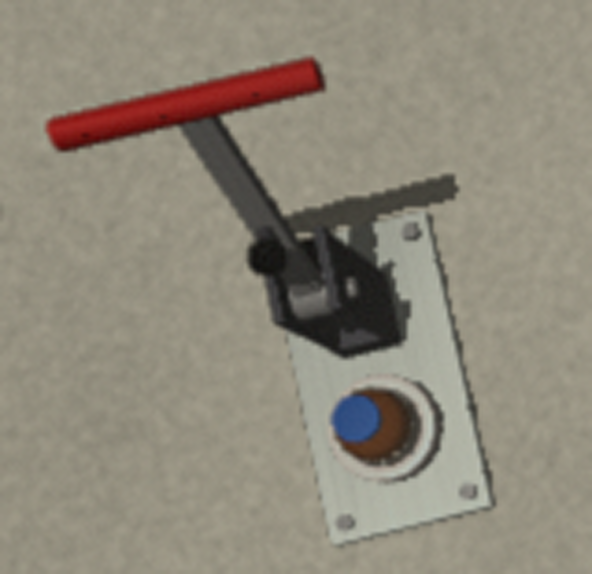

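View pics/scenec.png

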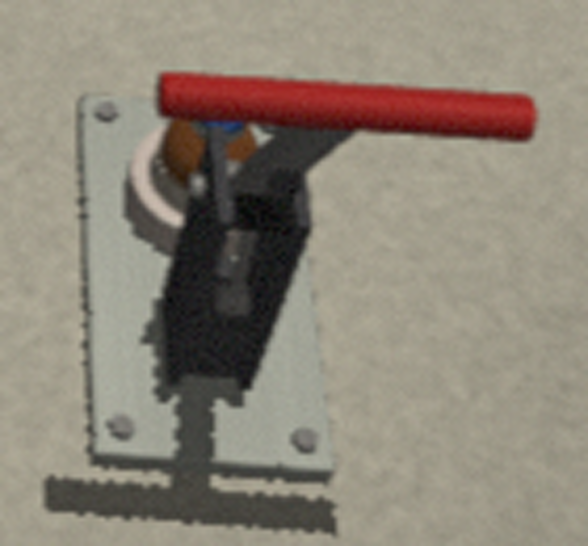

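Bar, cap and stated geometry agree: from the cap I predict the open bar at (620.5, 233.6), and I measured (621, 234). I'll lift clear and approach above the bar.

```bash
cat >> h.py <<'E'
a=np.array([.9733,.2295,0]);b=np.array([-.2295,.9733,0]);H=np.array([560.,219.5,115.])
def bar(th):return H+150*(-np.cos(th)*a+np.sin(th)*np.array([0,0,1]))
def tcp(th,dz=0):return bar(th)-35*b+[0,0,6+dz]
def rot():
    z=np.array([0,0,-1.]);best=None
    for s in(1,-1):
        y=s*a;R=np.column_stack([np.cross(y,z),y,z]);q=ctrl.solve_ik(tcp(2.0,120),R)
        if q is not None and (best is None or abs(q[5])<best[0]):best=(abs(q[5]),R,q)
    return best
def snap(n,k):
    p,d=optics.grab_frame(n);cv2.imwrite(f"pics/{k}.png",p[:,:,::-1]);np.savez(f"pics/{k}.npz",p=p,d=d)
def st(l=""):
    s=sensors.read_state();print(l,round(s['t'],2),np.round(s['eef_pos'],1),np.round(s['force'],1),round(s['grip_width'],1))
E
python3 - <<'E'
from h import *
_,R,q=rot();print(q);np.save("R.npy",R)
p=sensors.read_state()['eef_pos']
ctrl.move_l(p+[0,0,150],vel=200);st()
ctrl.move_ptp(tcp(2.0,120),R);st()
ctrl.move_l(tcp(2.0,40),vel=150);st();print(tcp(2.0,40))
snap("scene","s1");snap("wrist","w1")
E
```

```text
[ 1.76578270e-01  3.30564649e-01  1.14204469e+00 -4.44089210e-16
  1.66898332e+00 -5.49876577e-02]
 0.99 [ 177.3 -545.7  403.5] [-0.   0.3 -0.1] 85.4
 4.05 [629.1 198.8 377.4] [-0.2  0.3 -0.1] 85.2
 4.73 [629.3 199.7 298.3] [-0.5 -0.8  0.9] 85.3
[628.7878574  199.76035485 297.39461402]
```

Run:
```python
import cv2,numpy as np
a=cv2.imread("pics/s1.png");b=cv2.imread("pics/w1.png")
cv2.imwrite("pics/j1.png",np.hstack([cv2.resize(a[120:340,300:500],(400,440)),cv2.resize(b,(400,300))[:, :].copy() if 0 else cv2.copyMakeBorder(cv2.resize(b,(400,300)),0,140,0,0,0)]))
```

```text
(no output)
```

View pics/j1.png

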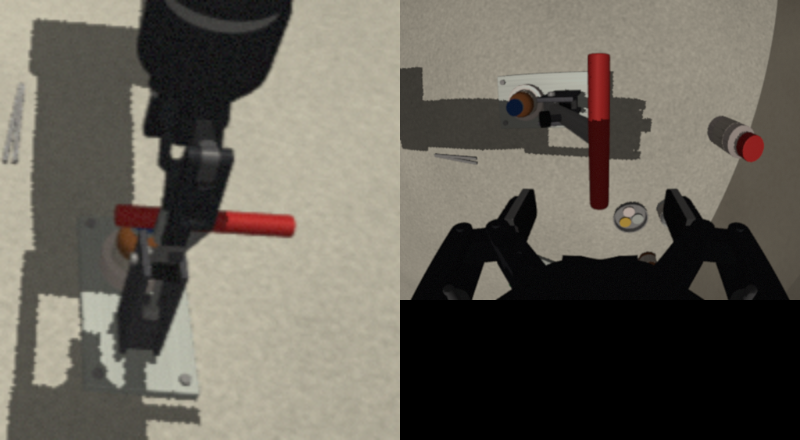

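The bar is centred between the fingers (column 599, finger midpoint about 600), and the near half is under the gripper. I'll descend, grip lightly and swing it along the arc.

```bash
python3 - <<'E'
from h import *
print(ctrl.move_l(tcp(2.0),vel=100,threshold=15));st("down")
ctrl.gripper_to(10,force=20);st("grip")
snap("scene","s2")
for th in(1.75,1.5,1.25):
    ctrl.move_l(tcp(th),vel=100);st(th)
snap("scene","s3")
E
python3 - <<'E'
import cv2,numpy as np
cv2.imwrite("pics/j2.png",np.hstack([cv2.resize(cv2.imread(f"pics/{k}.png")[120:340,300:500],(400,440)) for k in("s2","s3")]))
E
```

```text
False
down 5.38 [628.8 199.7 257.3] [ 0.5 -0.4 -0. ] 85.7
grip 6.02 [629.  199.8 257.8] [0.9 0.1 1.3] 14.9
1.75 6.59 [595.4 191.8 270.4] [4.6 1.4 6.5] 15.4
1.5 7.12 [558.  183.  271.4] [ 1.  -0.4  7.2] 15.5
1.25 7.64 [521.8 174.4 262.7] [ 0.4 -0.7  2.4] 15.3
```

View pics/j2.png

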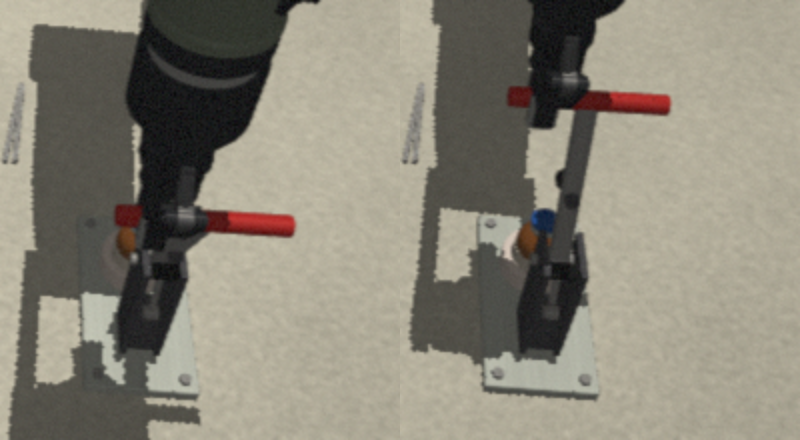

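The bar is gripped and the arm is following, now near upright over the vial. I'll carry on down.

```bash
python3 - <<'E'
from h import *
for th in(1.0,.75,.5,.28,.1,.03):
    hit=ctrl.move_l(tcp(th),vel=90,threshold=20);st(th)
    if hit:print("hit");break
ctrl.gripper_to(60);st("open")
ctrl.hold(.3)
ctrl.move_l(sensors.read_state()['eef_pos']+[0,0,90],vel=150);st("up")
snap("scene","s4");snap("top","t4");snap("wrist","w4")
E
python3 - <<'E'
import cv2,numpy as np
r=lambda k:cv2.imread(f"pics/{k}.png")
cv2.imwrite("pics/j3.png",np.hstack([cv2.resize(r("s4")[120:340,300:500],(400,440)),cv2.resize(r("t4")[70:290,50:250],(400,440))]))
E
```

```text
1.0 8.26 [488.9 166.7 246.6] [ 0.1 -0.9 -2. ] 15.2
0.75 8.82 [461.2 160.2 222.9] [ 3.1 -0.4 -4.8] 15.2
0.5 9.39 [440.2 155.2 192.7] [ 5.1 -0.9 -4.6] 15.2
0.28 9.91 [427.9 152.4 162. ] [ 4.3 -0.2 -3.8] 15.1
0.1 10.36 [423.  151.2 135.5] [ 4.  -0.6 -3.3] 15.1
0.03 10.62 [422.3 151.1 125.1] [ 4.1 -0.  -2.6] 15.0
open 11.12 [421.9 151.1 125.5] [ 0.  -0.  -0.3] 59.8
up 12.18 [421.4 150.9 214.7] [-0.2 -0.4  0.9] 60.2
```

View pics/j3.png

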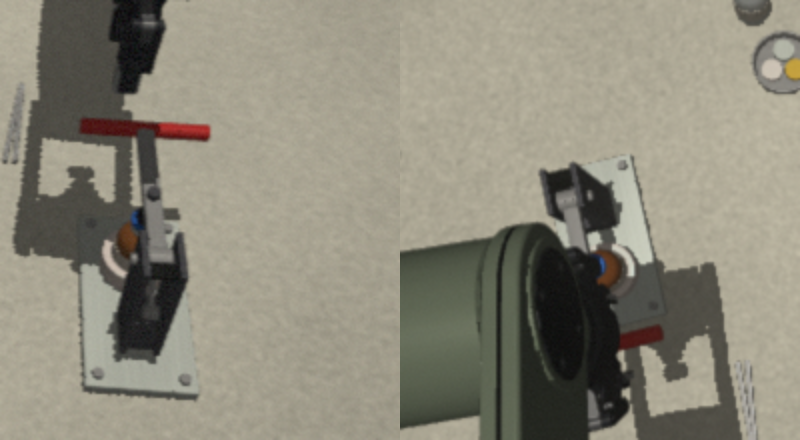

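View pics/w4.png

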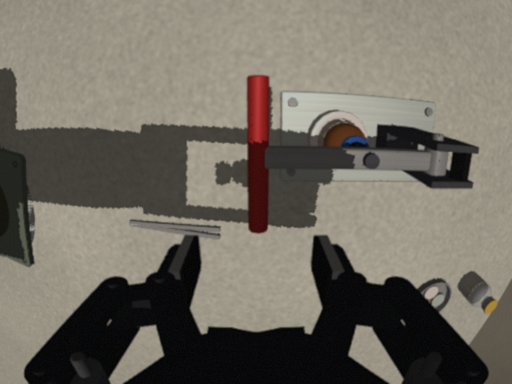

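The clamp is down and level over the blue cap, and the gripper is clear. Next I check the bar's height and let it sit pressed.

Run:
```python
from h import *
ctrl.hold(1.6)
snap("scene","s5")
f=np.load("pics/s5.npz");h=cv2.cvtColor(f['p'],cv2.COLOR_RGB2HSV)
m=((h[...,0]<6)|(h[...,0]>174))&(h[...,1]>170)&(h[...,2]>60)
W=np.zeros_like(m);W[175:195,335:410]=1
P=pts("scene",f['p'],f['d'],m&W);print(len(P),np.median(P,0),P.mean(0),bar(0))
b=(h[...,0]>100)&(h[...,0]<130)&(h[...,1]>120)
W[:]=0;W[215:250,355:400]=1
Q=pts("scene",f['p'],f['d'],b&W);print("cap",len(Q),Q.min(0),Q.max(0))
st()
cv2.imwrite("pics/s5c.png",cv2.resize(f['p'][170:330,320:440,::-1],None,fx=3.7,fy=3.7,interpolation=cv2.INTER_CUBIC))
```

```text
336 [416.80110998 191.4277913  120.51112051] [418.09520994 186.45809981 119.90553803] [414.005 185.075 115.   ]
cap 29 [492.99757904 192.20316038  82.73961059] [510.87812578 203.39324325  94.41565408]
 13.97 [422.1 151.  215.5] [ 0.2  0.2 -0.4] 59.7
```

View pics/s5c.png

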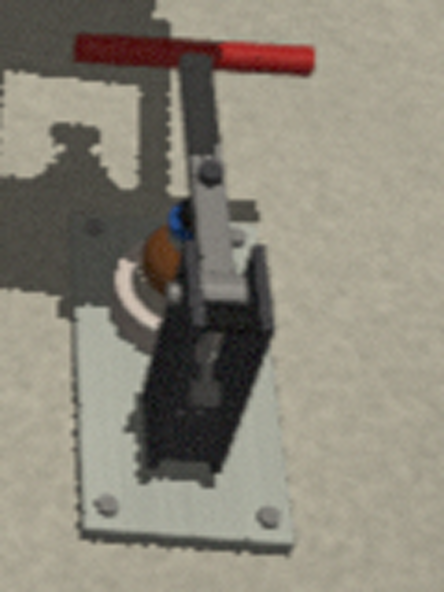

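The bar's surface is at z about 120, so its centre is about 115, i.e. angle 0. The pad is on the cap, the vial is upright, and it has been free for over 2.5 s. Now I'll reopen it.

Run:
```python
from h import *
print(ctrl.move_l(tcp(0),vel=120,threshold=12));st("down")
ctrl.gripper_to(10,force=20);st("grip")
for th in(.2,.45,.7,.95,1.2,1.45,1.7,1.88,1.97):
    hit=ctrl.move_l(tcp(th),vel=100,threshold=25);st(th)
    if hit:print("hit");break
ctrl.gripper_to(60);st("open")
ctrl.hold(.3)
ctrl.move_l(sensors.read_state()['eef_pos']+[0,0,110],vel=150);st("up")
q=np.array(sensors.read_state()['q']);q[0]-=.45;ctrl.set_joints(q);st("away")
snap("scene","s6");snap("top","t6")
f=np.load("pics/s6.npz");h=cv2.cvtColor(f['p'],cv2.COLOR_RGB2HSV)
m=((h[...,0]<6)|(h[...,0]>174))&(h[...,1]>170)&(h[...,2]>60)
W=np.zeros_like(m);W[215:245,350:455]=1
P=pts("scene",f['p'],f['d'],m&W);print(len(P),P.mean(0))
r=lambda k:cv2.imread(f"pics/{k}.png")
cv2.imwrite("pics/j6.png",np.hstack([cv2.resize(r(k),(400,300)) for k in("s6","t6")]))
```

```text
False
down 14.92 [422.7 151.1 121.6] [0.5 0.1 0.8] 60.0
grip 15.38 [422.4 151.  121.6] [-1.1 -0.5  3.7] 15.3
0.2 15.83 [424.7 151.6 150.2] [ 1.5 -0.3 -4.6] 15.2
0.45 16.36 [435.  154.1 185.8] [-4.4 -1.3 -0.3] 15.1
0.7 16.88 [452.6 158.2 217.6] [-13.2  -4.5   8.4] 15.1
0.95 17.41 [480.2 164.8 246.8] [-19.9  -6.1  22.7] 15.0
1.2 17.93 [516.9 173.4 265.5] [-6.7 -1.3 13.9] 15.1
1.45 18.46 [552.6 181.9 272.7] [-0.8  0.6  7.8] 15.3
1.7 18.98 [587.5 190.2 270.4] [1.4 1.9 2. ] 15.2
1.88 19.4 [612.2 196.1 263.5] [1.7 2.7 0.3] 14.9
1.97 19.68 [624.7 199.  258.9] [ 0.5  2.3 -0.2] 15.2
open 20.18 [624.6 198.6 259.3] [-0.4 -0.6 -0.1] 59.8
up 21.37 [624.3 198.7 367.8] [ 0.3  0.4 -0.8] 60.2
away 22.49 [648.6 -91.3 367.6] [-0.1  0.1 -0.8] 59.9
837 [624.81819597 234.01855823 256.31191164]
```

View pics/j6.png

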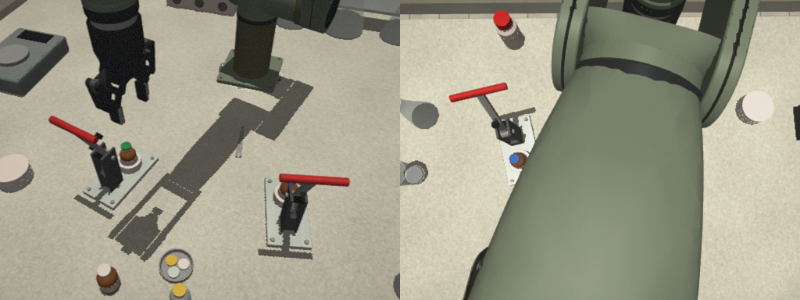

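Run:
```python
from h import *
for k in("top0","t6"):
    f=np.load(f"pics/{k}.npz");h=cv2.cvtColor(f['p'],cv2.COLOR_RGB2HSV)
    b=(h[...,0]>100)&(h[...,0]<130)&(h[...,1]>120);W=np.zeros_like(b);W[190:220,130:170]=1
    P=pts("top",f['p'],f['d'],b&W);print(len(P),np.median(P,0))
ctrl.finish_job()
```

```text
113 [495.82708922 203.92914464  88.46371727]
113 [495.85866218 203.59327191  88.72761566]
the job is handed in; nothing more can be done
```

I closed the blue clamp over centre onto the cap, took the gripper off, then swung the clamp back fully open, let go and backed away. The job was handed in at about 22.5 s, inside the 48 s limit.

- **Pressed:** the clamp sat on the cap for over 2.5 s with the gripper off it. Its bar centre measured about 115 mm above the bench, which is angle 0.
- **Reopened:** the blue bar is within 0.5 mm of where it started.
- **Blue vial:** the cap is within 0.5 mm of its starting position and height, so the vial is still upright in its nest.
- **Green clamp:** it still looks open in the last picture. I checked this by eye only.

No check failed. The tool force peaked at about 31 N while the clamp was being reopened, more than the 3 to 5 N expected. It was felt through the fingers' grip on the bar, was well under the 120 N wrist limit, and dropped away past the balance point. I don't know what caused it.

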